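# Index the hub stand to the next notch

### The arm

A 6-joint arm with a two-finger parallel gripper is mounted at the origin on the work surface. World frame = base frame: x ahead of the robot, y to its left, z up, the work surface at z = 0. Lengths are in mm, angles in rad, forces in N, time in s.
With the tool pointing down it reaches from about 300 to 775 mm from the base axis. Payload 14.6 kg.
Tool frame: the origin (TCP) lies on the front face of the gripper's body, between the roots of the fingers; the fingertips stand 97 mm ahead of it and the grasp point (between the pads) lies 78 mm ahead of it; z points along the fingers, y is the line along which they close (so a half turn about z gives the same grasp; the last joint's range is limited). The gripper opens to 94 mm and grips with 3 to 60 N. Pads are 16 mm wide; open, the fingers measure 119 mm over their backs; the gripper's body (75 mm by 177 mm) begins 78 mm behind the grasp point.
Start: joints at [-1.204, 0.3, 1.521, -0, 1.321, -0.067], TCP at [231.169, -499.05, 302.646] pointing down, gripper open.
Joint ranges: [-3.03, 3.03], [-0.79, 2.21], [0.23, 2.52], [-1.04, 4.18], [0, 3.07], [-2.55, 2.55]. Speed limits (rad/s): [2.22, 2.22, 2.57, 3.14, 3.14, 3.14].

### API

Orientations are given as [roll, pitch, yaw] about the fixed x, y, z axes, in that order (R = Rz(yaw) Ry(pitch) Rx(roll)).
In Python, from cell import * gives the robot as it stands.
- The arm moves only by the tool carry_out, never from a script. Its arguments are lists of equal length, an entry for each row: "slide": the shift along the world's x, y, z scaled (see below), a list of three; "dr": the turn, a rotation vector about the world's x, y, z scaled (see below), a list of three; "gripper": the opening in per cent of the stroke, from 0 (shut) to 100 (fully open). A call has 1 to 10 rows; each row is the pose to reach, as a shift and turn from the pose commanded when the call began, turning the shorter way round; what a row does not reach only later rows make up. The controller multiplies each number of a shift by 0.25 m and each number of a turn by 360 degrees. A row lasts 1/12 s, in which the tool goes at most 41.7 mm and 7.16 degrees, less where a joint would pass 70% of its speed; a pose out of reach is approached as far as the arm can. A call with a number of a shift or a turn outside -1 to 1 is refused whole. A call with a gripper value outside its range is refused whole. The fingers move at their own pace and stop on an object; "newtons" is the grip in N (left out, the last holds). Time passes only in rows, so rows that repeat a pose let the fingers close. It gives the time, the measured TCP pose, the force, the opening and the grip force at its end, in the units of the state.
- read_state(): the state, without advancing time (a new reading comes with each control period).
- camera(name): name is "side" or "top"; returns the picture (480x640x3 uint8, red, green, blue); there is no depth.
- camera_model(name): a dict with "vfov" (degrees; the focal length in pixels is half the picture's height over the tangent of half this angle, whatever the lens; pixels are square), "cx", "cy" (the principal point, pixels), "R" (3x3) and "t" (3): a world point X has camera coordinates R X + t. Camera axes: x right, y down, z forward; pixel columns grow to the right and rows downward; lengths in mm; the calibration is good to about 2 mm. A picture is of the moment at which its call begins. camera_model takes no time and is no camera call.
- sign_off(): hands the job in; it is judged then, once.
The state is a dict: "clock": time; "joints": joint angles; "qd": joint speeds; "effort": joint torques, N m; "eef_pos": TCP position; "eef_rot": TCP orientation; "wrist_force": force on the tool from outside, world axes, zero at the start; "moment": the same for the moment, N m; "finger_gap": finger opening in mm; "finger_force": force on a finger pad.
Only numpy, scipy, OpenCV 4.12 (cv2) and the standard library are available. Lean on these libraries where they do the work, as an engineer would, in place of code of your own. Each camera call takes 0.05 s, during which the arm holds its last target. There are 200 camera calls.

### The job

Two swivel stands for brake hubs stand on the parts-store bench. On the one with the green base, pull the red spring grip straight up so that its yellow latch arm comes out of its notch, turn it one notch round to the notch beside the white dot, and let it down so that the latch drops fully home there; then let go. Do not turn or lift the latch of the stand with the grey base.

Things in the scene. Friction and masses are not known exactly. Their poses are not given: they have to be found in the camera images.
- green_grip (a point): On the green-based stand: the red grip plate of the index ring: 56 mm long (this frame's x), 14 mm thick (y; pinch it from above), 40 mm tall. The point is on the vertical turning axis, 80 mm above the bench when latched, 18 mm below the plate's top; a 48 mm red collar starts 22 mm below the point. z up; x points along the yellow latch arm, 108 mm long, top 56 mm above the bench.
- green_ring (a joint): Lift of that red ring, m: 0 = latch home, 0.024 = upper stop. Spring and weight pull it down (8 N at 0, 14 N at the top). The arm's tooth is clear of the steel rim (220 mm across, top at 42 mm) above 0.016: lift about 0.02, then ring, arm and alloy hub (164 mm) turn freely. It reads 0.015 when lying on the rim. The flared notches draw the tooth in from 8 degrees off.
- white_dot: White disc, 26 mm across, 4 mm thick, on the green base (disc 280 mm across, 14 mm thick, fixed); origin at the centre of its underside. It lies 125 mm from the turning axis, straight outside the wanted notch. The rim has three notches 60 degrees apart; the latch starts in the middle one, the white dot is at the one to its left or right, a black disc at the other.
- grey_latch_tip (a point): End of the yellow latch arm (upper face, 56 mm above the bench, 101 mm from its turning axis) on the other stand, of the same build and size but with a grey base and a dark hub. Leave it alone.

How it is judged:
By the outcome, as a careful person would: the job done as asked, in the order asked, and still so for the second after the job is handed in, with the robot touching nothing.
It also fails if it takes over 34 s, if anything falls off the work surface, if the arm or the gripper's body presses on something with over 40 N, if the wrist force passes 120 N, or if a joint passes its speed limit or range.

## Working session

There is one attempt and no reset: what is moved stays moved. The work goes in short steps, Python scripts to look and compute and a tool call to move; the robot and the scene stay as the last step left them, time stands still between calls to the robot, and variables do not carry over. Pictures are saved under pics/ and viewed, at most 10 in all, crops included, and the job is handed in when it is done.

Besides the shell and the picture viewer there is one more tool, called after "Emit:" as name(argument=value, ...) on one line, values as JSON. carry_out: Moves the arm, as the interface text tells. Its arguments: {"type":"object","properties":{"slide":{"type":"array","items":{"type":"array","items":{"type":"number","minimum":-1,"maximum":1}}},"dr":{"type":"array","items":{"type":"array","items":{"type":"number","minimum":-1,"maximum":1}}},"gripper":{"type":"array","items":{"type":"number"}},"newtons":{"type":"number"}},"required":["slide","dr","gripper"]}

```bash
mkdir -p pics; python3 - <<'E'
from cell import *
import cv2
for n in("side","top"):
    cv2.imwrite(f"pics/{n}0.png",camera(n)[:,:,::-1]); print(n,camera_model(n))
print(read_state())
E
```

```text
side {'vfov': 42.88345440876562, 'cx': 317.969879523097, 'cy': 235.2471131097194, 'R': array([[-0.97387674, -0.22695565, -0.00743177],
       [-0.10603075,  0.48343632, -0.86893429],
       [ 0.20080234, -0.8454469 , -0.49487167]]), 't': array([573.86525136, 157.68732173, 895.95452767])}
top {'vfov': 42.606747376600694, 'cx': 313.12332294184364, 'cy': 237.77361176108516, 'R': array([[ 0.01780876, -0.99981642, -0.00706995],
       [-0.98090616, -0.01610143, -0.19381394],
       [ 0.19366452,  0.01038655, -0.98101283]]), 't': array([-48.5860724 , 601.05010186, 976.53554314])}
{'clock': 0.1, 'joints': array([-1.20359248e+00,  3.00406886e-01,  1.52150946e+00, -2.42710447e-05,
        1.32073825e+00, -6.66028618e-02]), 'qd': array([ 7.50913227e-04, -3.04260700e-03, -2.77226319e-03,  5.88459524e-04,
        1.12811282e-05,  4.35854960e-04]), 'effort': array([ 1.57073580e-03, -5.32644439e+01, -3.53282869e+01,  7.10314955e-02,
        2.34601612e-02, -8.03505964e-05]), 'eef_pos': array([ 231.12233335, -498.92775734,  302.151808  ]), 'eef_rot': array([-3.14053150e+00, -4.72185432e-05,  4.33812701e-01]), 'wrist_force': array([ 0.35508341,  0.17995389, -0.62239342]), 'moment': array([-0.01629909,  0.0161178 ,  0.02055041]), 'finger_force': 0.0, 'finger_gap': 93.89844855414228}
```

View pics/side0.png

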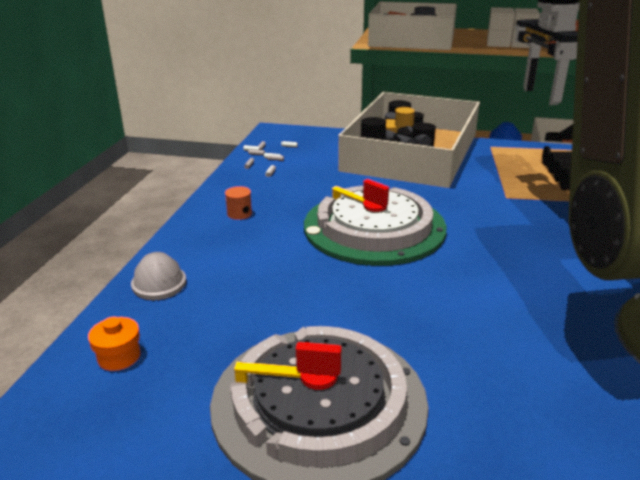

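View pics/top0.png

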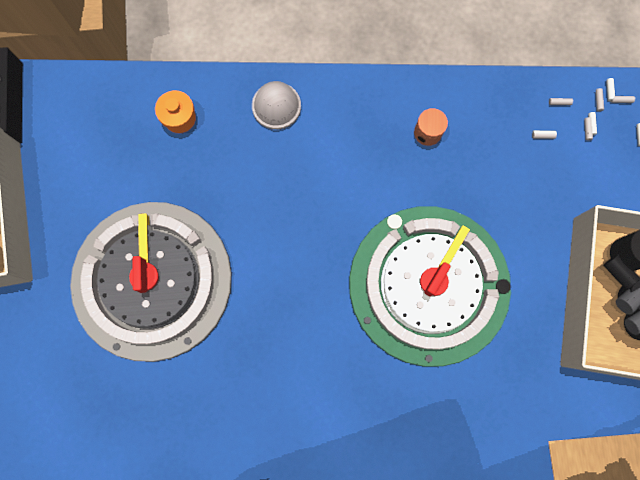

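The side view shows the green stand at about (375,205), with the red grip at (376,195) and the white dot at (313,230). The top view shows the grip at about (436,278), the arm tip at (466,230), the white dot at (395,222) and the black disc at (503,287). Next I'll enlarge both.

```bash
python3 - <<'E'
import cv2,numpy as np
s=cv2.imread("pics/side0.png")[170:265,295:455]; t=cv2.imread("pics/top0.png")[200:320,380:520]
cv2.imwrite("pics/c_side.png",cv2.resize(s,None,fx=5,fy=5,interpolation=cv2.INTER_CUBIC))
cv2.imwrite("pics/c_top.png",cv2.resize(t,None,fx=5,fy=5,interpolation=cv2.INTER_CUBIC))
E
```

```text
(no output)
```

View pics/c_side.png

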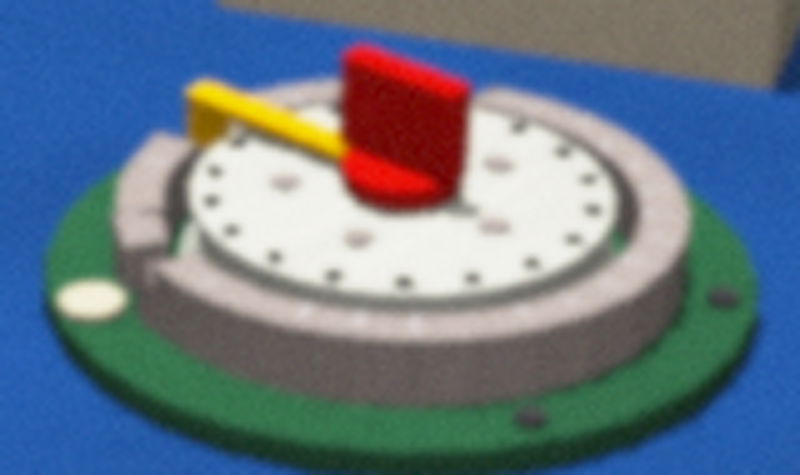

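View pics/c_top.png

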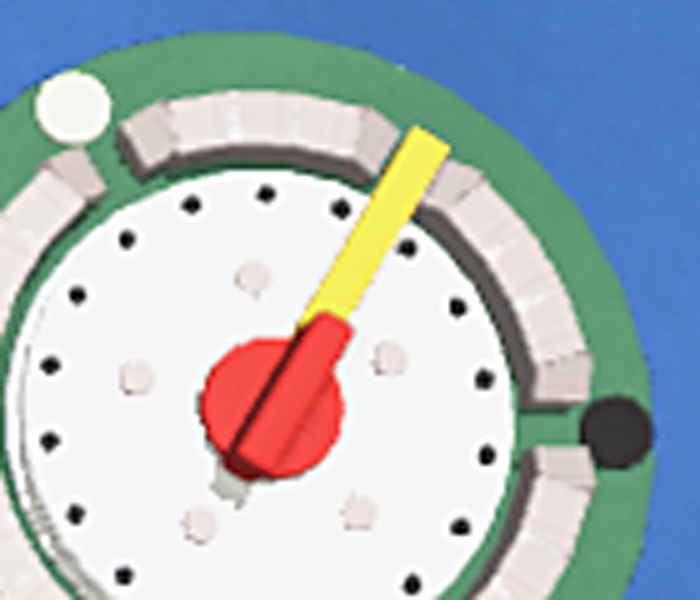

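The side crop shows the plate's top centre at (408,70), the arm end at (199,84) and the white dot at (91,299). The top crop shows the plate's top centre at (296,392), the arm end at (433,137), the white dot at (73,107) and the black disc at (616,433).

```bash
cat > h.py <<'E'
from cell import *
import numpy as np
def ray(n,uv):
    c=camera_model(n); f=240/np.tan(np.radians(c['vfov']/2)); R=np.array(c['R']); 
    d=R.T@np.array([(uv[0]-c['cx'])/f,(uv[1]-c['cy'])/f,1]); return -R.T@c['t'],d/np.linalg.norm(d)
def tri(a,b):
    o1,d1=ray('top',a);o2,d2=ray('side',b)
    s=np.linalg.lstsq(np.c_[d1,-d2],o2-o1,rcond=None)[0]; p,q=o1+s[0]*d1,o2+s[1]*d2
    return (p+q)/2,np.linalg.norm(p-q)
def atz(n,uv,z):
    o,d=ray(n,uv); return o+d*(z-o[2])/d[2]
E
python3 - <<'E'
from h import *
T=lambda u,v:(380+u/5-.4,200+v/5-.4); S=lambda u,v:(295+u/5-.4,170+v/5-.4)
for n,a,b,z in(("plate",T(296,392),S(408,70),98),("tip",T(433.5,137.5),S(199,84),56),("white",T(73,107),S(91,299),18)):
    print(n,tri(a,b),atz('top',a,z),atz('side',b,z))
bl=atz('top',T(616,433),18); w=atz('top',T(73,107),18); c=atz('top',T(296,392),98);t=atz('top',T(433.5,137.5),56)
f=[atz('top',T(*p),98) for p in((340,321.5),(252.5,461.5))]
ang=lambda v:np.degrees(np.arctan2(v[1],v[0]))
print("black",bl,[np.linalg.norm((p-c)[:2]) for p in(w,bl,t)],"ang w,b,tip,plate",ang(w-c),ang(bl-c),ang(t-c),ang(f[0]-f[1]))
E
```

```text
plate (array([ 531.76312137, -240.6669455 ,   95.51209943]), np.float64(1.0679883594313295)) [ 531.96741845 -240.15348643   98.        ] [ 530.52745181 -235.21886514   98.        ]
tip (array([ 624.4282775 , -296.97333257,   54.79407794]), np.float64(1.5139192366166248)) [ 624.93334557 -296.63040313   56.        ] [ 623.10972519 -294.23868467   56.        ]
white (array([ 641.94596353, -180.07676074,   16.00344954]), np.float64(1.3729697126243159)) [ 642.1893834  -179.76334753   18.        ] [ 640.35628854 -176.43290293   18.        ]
black [ 530.33978342 -365.33233171   18.        ] [np.float64(125.68154372598576), np.float64(125.18942648132052), np.float64(108.77640243086351)] ang w,b,tip,plate 28.718144573386006 -90.74494506150658 -31.278732901273283 -32.40833617235598
```

Centre is about (531.6, -240.4), latch at -31.2° and white dot at +28.7°, so the turn is +60°. The heights, radii and angles all agree with the text. I'll move above it now.

Emit:
carry_out(slide=[[0.12,0.1,0],[0.24,0.2,0],[0.36,0.3,0],[0.48,0.4,0],[0.6,0.5,0],[0.72,0.6,0],[0.84,0.7,0],[0.96,0.8,0],[0.96,0.8,0],[0.96,0.8,0]], dr=[[0,0,-0.016],[0,0,-0.032],[0,0,-0.048],[0,0,-0.064],[0,0,-0.08],[0,0,-0.096],[0,0,-0.112],[0,0,-0.128],[0,0,-0.144],[0,0,-0.1557]], gripper=[100,100,100,100,100,100,100,100,100,100], newtons=45)

```text
clock: 0.93
eef_pos: [472.5, -297.3, 302.1]
eef_rot: [-3.141, 0.001, -0.547]
wrist_force: [-0.4, -1.3, -0.3]
finger_gap: 94.2
finger_force: 0.0
```

```bash
python3 -c "
from cell import *
s=read_state();print(s['clock'],s['eef_pos'],s['eef_rot'],s['joints'],s['finger_gap'])"
```

```text
0.9333 [ 472.48722226 -297.34687194  302.05077133] [-3.14145350e+00  1.03498887e-03 -5.46522127e-01] [-6.27326183e-01  3.19207248e-01  1.49720929e+00  5.68525005e-05
  1.32621896e+00  1.48997855e+00] 94.18367570051844
```

Emit:
carry_out(slide=[[0.08,0.08,0],[0.16,0.16,0],[0.242,0.235,0],[0.242,0.235,-0.1],[0.242,0.235,-0.2],[0.242,0.235,-0.3],[0.242,0.235,-0.36],[0.242,0.235,-0.36],[0.242,0.235,-0.36],[0.242,0.235,-0.36]], dr=[[0,0,0],[0,0,0],[0,0,0],[0,0,0],[0,0,0],[0,0,0],[0,0,0],[0,0,0],[0,0,0],[0,0,0]], gripper=[100,100,100,100,100,100,100,100,100,100])

```text
clock: 1.77
eef_pos: [532.0, -240.5, 213.9]
eef_rot: [-3.141, -0.002, -0.545]
wrist_force: [0.7, -1.4, 0.8]
finger_gap: 93.8
finger_force: 0.0
```

```bash
python3 - <<'E'
from h import *
import cv2
a=cv2.resize(camera('side')[:,:,::-1][130:270,270:470],None,fx=3,fy=3,interpolation=cv2.INTER_CUBIC)
cv2.imwrite("pics/pre.png",a)
s=read_state();print(s['eef_pos'],s['eef_rot'])
E
```

```text
[ 532.03631388 -240.52244845  214.0883757 ] [-3.14147730e+00 -2.02728976e-03 -5.44546112e-01]
```

View pics/pre.png

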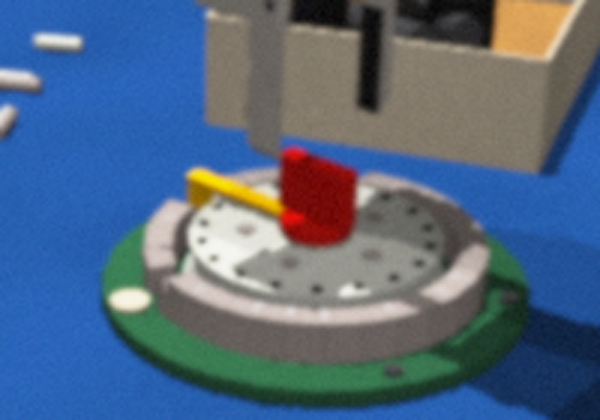

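The open fingers straddle the plate: tips at crop (265,150) and (370,108), plate top at (318,160). I'll descend and then close.

Emit:
carry_out(slide=[[0,0,-0.06],[0,0,-0.12],[0,0,-0.17],[0,0,-0.2],[0,0,-0.2],[0,0,-0.2],[0,0,-0.2],[0,0,-0.2],[0,0,-0.2],[0,0,-0.2]], dr=[[0,0,0],[0,0,0],[0,0,0],[0,0,0],[0,0,0],[0,0,0],[0,0,0],[0,0,0],[0,0,0],[0,0,0]], gripper=[100,100,100,100,100,60,40,25,20,20])

```text
clock: 2.65
eef_pos: [531.8, -240.4, 163.1]
eef_rot: [-3.142, -0.001, -0.545]
wrist_force: [0.4, -0.4, 0.3]
finger_gap: 64.1
finger_force: 0.0
```

Emit:
carry_out(slide=[[0,0,0],[0,0,0],[0,0,0],[0,0,0],[0,0,0],[0,0,0],[0,0,0],[0,0,0]], dr=[[0,0,0],[0,0,0],[0,0,0],[0,0,0],[0,0,0],[0,0,0],[0,0,0],[0,0,0]], gripper=[15,10,5,0,0,0,0,0], newtons=45)

```text
clock: 3.32
eef_pos: [531.8, -240.0, 162.7]
eef_rot: [-3.141, -0.0, -0.544]
wrist_force: [1.5, 0.4, -0.3]
finger_gap: 13.7
finger_force: 45.0
```

Emit:
carry_out(slide=[[0,0,0.01],[0,0,0.02],[0,0,0.03],[0,0,0.04],[0,0,0.05],[0,0,0.06],[0,0,0.07],[0,0,0.08],[0,0,0.08],[0,0,0.08]], dr=[[0,0,0],[0,0,0],[0,0,0],[0,0,0],[0,0,0],[0,0,0],[0,0,0],[0,0,0],[0,0,0],[0,0,0]], gripper=[0,0,0,0,0,0,0,0,0,0])

```text
clock: 4.15
eef_pos: [531.7, -240.0, 181.6]
eef_rot: [-3.141, 0.001, -0.544]
wrist_force: [6.9, 0.2, -12.7]
finger_gap: 13.8
finger_force: 45.0
```

```bash
python3 - <<'E'
from h import *
import cv2
a=cv2.resize(camera('side')[:,:,::-1][130:270,270:470],None,fx=3,fy=3,interpolation=cv2.INTER_CUBIC)
cv2.imwrite("pics/lift.png",a)
s=read_state();print(s['eef_pos'],s['eef_rot'],s['wrist_force'],s['moment'])
E
```

```text
[ 531.75670767 -240.00582707  181.574293  ] [-3.14110377e+00  5.58062426e-04 -5.44405523e-01] [  6.07081885  -0.50297686 -12.13974459] [ 0.05428985 -1.39662333 -0.01483058]
```

View pics/lift.png

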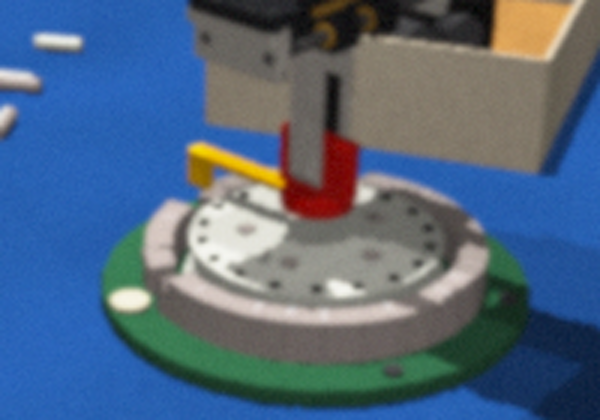

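The arm is up, its tip at crop (192,150) where it was (192,175) before. The 12.5 N force fits a lift of about 19 mm. I'll turn it by +60°.

Emit:
carry_out(slide=[[0,0,0.004],[0,0,0.004],[0,0,0.004],[0,0,0.004],[0,0,0.004],[0,0,0.004],[0,0,0.004],[0,0,0.004],[0,0,0.004],[0,0,0.004]], dr=[[0,0,0.004],[0,0,0.012],[0,0,0.022],[0,0,0.032],[0,0,0.042],[0,0,0.052],[0,0,0.062],[0,0,0.072],[0,0,0.082],[0,0,0.09]], gripper=[0,0,0,0,0,0,0,0,0,0])

```text
clock: 5.03
eef_pos: [531.8, -240.0, 182.5]
eef_rot: [-3.141, 0.0, 0.024]
wrist_force: [7.8, -0.4, -13.3]
finger_gap: 13.8
finger_force: 45.0
```

Emit:
carry_out(slide=[[0,0,0],[0,0,0],[0,0,0],[0,0,0],[0,0,0],[0,0,0],[0,0,0],[0,0,0],[0,0,0],[0,0,0]], dr=[[0,0,0.01],[0,0,0.02],[0,0,0.03],[0,0,0.04],[0,0,0.05],[0,0,0.06],[0,0,0.068],[0,0,0.074],[0,0,0.0767],[0,0,0.0767]], gripper=[0,0,0,0,0,0,0,0,0,0])

```text
clock: 5.87
eef_pos: [531.8, -239.9, 182.5]
eef_rot: [-3.141, -0.0, 0.504]
wrist_force: [7.0, 2.3, -12.8]
finger_gap: 13.7
finger_force: 45.0
```

Emit:
carry_out(slide=[[0,0,0],[0,0,0],[0,0,0]], dr=[[0,0,0],[0,0,0],[0,0,0]], gripper=[0,0,0])

```text
clock: 6.12
eef_pos: [531.8, -239.9, 182.5]
eef_rot: [-3.141, -0.0, 0.503]
wrist_force: [8.7, 0.8, -13.8]
finger_gap: 14.0
finger_force: 45.0
```

```bash
python3 - <<'E'
from h import *
import cv2
a=cv2.resize(camera('side')[:,:,::-1][130:270,270:470],None,fx=3,fy=3,interpolation=cv2.INTER_CUBIC)
b=cv2.resize(camera('top')[:,:,::-1][200:320,380:520],None,fx=3,fy=3,interpolation=cv2.INTER_CUBIC)
cv2.imwrite("pics/turn.png",cv2.hconcat([a[:360,:380],b]))
s=read_state();print(s['eef_pos'],s['eef_rot'],s['wrist_force'],s['moment'])
E
```

```text
[ 531.80020143 -239.86537198  182.48382548] [-3.14065285e+00 -1.58545438e-04  5.03224312e-01] [  7.3773333    0.97902211 -13.02112621] [ 0.01249132 -1.40814025  0.08387994]
```

View pics/turn.png

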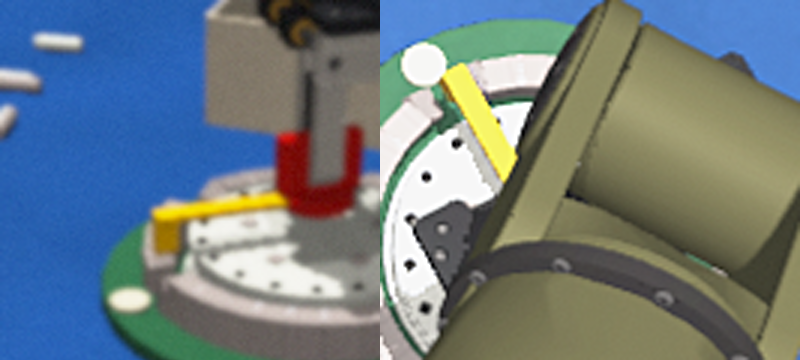

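The side crop shows the raised arm tip at (165,215) beside the white dot at (130,300). In the top crop its end is at (458,72), next to the dot at (425,65), and parallax accounts for the gap. The yaw changed by exactly 60°, so I'll lower slowly, watching force and height.

Emit:
carry_out(slide=[[0,0,-0.01],[0,0,-0.02],[0,0,-0.03],[0,0,-0.035],[0,0,-0.04],[0,0,-0.04]], dr=[[0,0,0],[0,0,0],[0,0,0],[0,0,0],[0,0,0],[0,0,0]], gripper=[0,0,0,0,0,0])

```text
clock: 6.72
eef_pos: [531.8, -239.9, 172.5]
eef_rot: [-3.141, -0.0, 0.503]
wrist_force: [5.6, 2.4, -10.3]
finger_gap: 13.9
finger_force: 45.0
```

It still hangs on the spring below the rim height, so the tooth is in the notch. I'll lower the rest.

Emit:
carry_out(slide=[[0,0,-0.01],[0,0,-0.02],[0,0,-0.028],[0,0,-0.034],[0,0,-0.038],[0,0,-0.042],[0,0,-0.042],[0,0,-0.042]], dr=[[0,0,0],[0,0,0],[0,0,0],[0,0,0],[0,0,0],[0,0,0],[0,0,0],[0,0,0]], gripper=[0,0,0,0,0,0,0,0])

```text
clock: 7.38
eef_pos: [531.8, -239.9, 162.7]
eef_rot: [-3.141, -0.0, 0.503]
wrist_force: [4.9, 2.3, -7.1]
finger_gap: 13.8
finger_force: 45.0
```

Emit:
carry_out(slide=[[0,0,-0.003],[0,0,-0.005],[0,0,-0.005],[0,0,-0.005]], dr=[[0,0,0],[0,0,0],[0,0,0],[0,0,0]], gripper=[0,0,0,0])

```text
clock: 7.72
eef_pos: [531.9, -239.9, 162.6]
eef_rot: [-3.141, -0.001, 0.503]
wrist_force: [-1.9, 6.1, 5.4]
finger_gap: 13.5
finger_force: 45.0
```

Emit:
carry_out(slide=[[0,0,0],[0,0,0],[0,0,0],[0,0,0],[0,0,0],[0,0,0],[0,0,0],[0,0,0],[0,0,0],[0,0,0]], dr=[[0,0,0],[0,0,0],[0,0,0],[0,0,0],[0,0,0],[0,0,0],[0,0,0],[0,0,0],[0,0,0],[0,0,0]], gripper=[20,30,50,70,80,80,80,80,80,80])

```text
clock: 8.55
eef_pos: [531.7, -240.3, 161.9]
eef_rot: [-3.142, 0.0, 0.503]
wrist_force: [-0.4, 0.2, -0.7]
finger_gap: 74.1
finger_force: 0.0
```

The force changed sign at the same height as the start, so the latch bottomed out and is home. I'll retract straight up, then back off so the camera has a clear view.

Emit:
carry_out(slide=[[0,0,0.06],[0,0,0.15],[0,0,0.25],[0,0,0.35],[0,0,0.45],[0,0,0.55],[-0.12,0,0.55],[-0.26,-0.05,0.55],[-0.4,-0.1,0.55],[-0.5,-0.15,0.55]], dr=[[0,0,0],[0,0,0],[0,0,0],[0,0,0],[0,0,0],[0,0,0],[0,0,0],[0,0,0],[0,0,0],[0,0,0]], gripper=[80,80,80,80,80,80,80,80,80,80])

```text
clock: 9.38
eef_pos: [404.6, -277.7, 299.5]
eef_rot: [3.141, 0.0, 0.503]
wrist_force: [1.1, 0.2, 0.2]
finger_gap: 75.4
finger_force: 0.0
```

Emit:
carry_out(slide=[[0,0,0],[0,0,0],[0,0,0],[0,0,0],[0,0,0],[0,0,0]], dr=[[0,0,0],[0,0,0],[0,0,0],[0,0,0],[0,0,0],[0,0,0]], gripper=[80,80,80,80,80,80])

```text
clock: 9.88
eef_pos: [407.2, -277.4, 299.1]
eef_rot: [-3.141, 0.0, 0.504]
wrist_force: [-0.2, -0.3, 1.2]
finger_gap: 75.0
finger_force: 0.0
```

```bash
python3 - <<'E'
from h import *
import cv2
a=cv2.resize(camera('side')[:,:,::-1][160:270,290:460],None,fx=3,fy=3,interpolation=cv2.INTER_CUBIC)
b=cv2.resize(camera('top')[:,:,::-1][205:315,380:480],None,fx=3,fy=3,interpolation=cv2.INTER_CUBIC)
cv2.imwrite("pics/done.png",cv2.hconcat([a[:,:500],b]))
E
```

```text
(no output)
```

View pics/done.png

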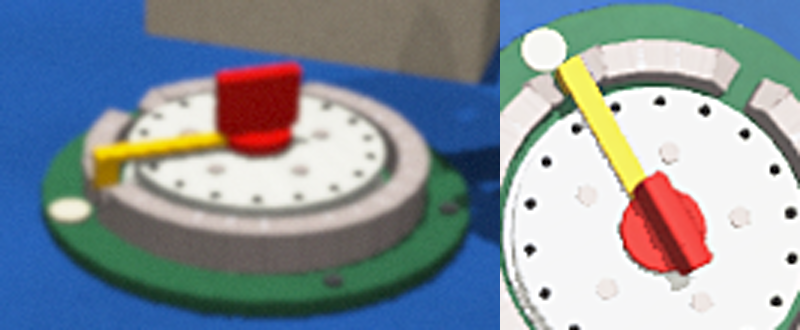

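The yellow arm sits at the notch beside the white dot, its end at side crop (105,147) and top crop (570,64). I'll check the height.

```bash
python3 - <<'E'
from h import *
p,e=tri((403,226),(324.7,208.7)); d=p[:2]-[531.7,-240.3]; print(p,e,np.hypot(*d),np.degrees(np.arctan2(d[1],d[0])))
E
```

```text
[ 622.29370135 -189.75542863   58.1673534 ] 4.575754762028079 103.73992683169044 29.158279082062975
```

```bash
python3 -c "
from cell import *
print(sign_off())"
```

```text
the job is handed in; nothing more can be done
None
```

The green stand's latch was lifted, turned +60° and let down fully home in the notch beside the white dot; the grip is released, the grey stand was not touched, and the job was handed in at about 10 s.

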